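Centre-punch the last hole of a bracket strap

ROBOT

A 6-joint arm with a two-finger parallel gripper is mounted at the origin on a cart in front of the work surface, level with it; the furniture and walls round the work are solid. World frame = base frame: x ahead of the robot, y to its left, z up, the work surface at z = 0. Lengths are in m, angles in rad, forces in N, time in s.
With the tool pointing down it reaches from about 0.35 to 1 m from the base axis. Payload 7.1 kg.
Tool frame: the origin (TCP) lies between the finger pads; the fingertips stand 22 mm ahead of it and the grasp point (between the pads) lies 3 mm ahead of it; z points along the fingers, y is the line along which they close (so a half turn about z gives the same grasp; the last joint's range is limited). The gripper opens to 85 mm and grips with 20 to 120 N. Pads are 22 mm wide; open, the fingers measure 114 mm over their backs; the gripper's body (76 mm by 85 mm) begins 54 mm behind the grasp point. The pads swing forward as they close: fully open they stand 13 mm farther back than shut.
Start: joints at [1.092, 0.423, 1.63, -0, 1.089, -0.019], TCP at [0.277, 0.56, 0.253] pointing down, gripper open.
Joint ranges: [-3, 3], [-0.9, 2.11], [0.09, 2.58], [-1.31, 4.45], [0.11, 2.69], [-2.54, 2.54]. Speed limits (rad/s): [2.39, 2.39, 3.01, 3.14, 3.14, 3.14].

INTERFACE

Orientations are given as a rotation vector (axis times angle).
In Python, from rig import manip gives the robot as it stands. The module is installed in compiled form; this text tells all that it offers. Calls block until the motion is done:
- manip.move_to(position, orientation): joint-space move of the TCP to a pose.
- manip.servo_line(position, orientation=None, rate=0.15): straight line of the TCP; orientation=None keeps the orientation; rate is the mean speed in m/s.
- manip.set_joints(angles): joint-space move.
- manip.command_gripper(opening, f_grip=None): finger opening in m; f_grip is the grip in N (None keeps the last); returns when the fingers have stopped.
- manip.hold(seconds).
- manip.solve_ik(position, orientation): joint angles nearest the present ones, or None.
- manip.camera(name): name is "scene" or "top" or "wrist"; returns a dict with "image" (420x560x3 uint8, red, green, blue), "fx", "fy", "cx", "cy" (pixels), "cam_to_world" (4x4, takes a point from camera to world coordinates); the wrist camera has in their place "mount" (4x4, takes a point from camera to tool coordinates, whose origin is the TCP and whose axes are the flange's). Camera axes: x right, y down, z forward; pixel columns grow to the right and rows downward; lengths in m; the calibration is good to about 2 mm. A picture is of the moment at which its call begins: read the wrist's pose just before it. There is no depth.
A pose or a line that the arm cannot do raises manip.IKError and nothing moves.
- manip.sign_off(): hands the job in; it is judged then, once.
Readings, each from a call of its own:
- manip.get_time(): time.
- manip.get_joint_positions(): joint angles.
- manip.get_joint_vel(): joint speeds.
- manip.get_tau(): joint torques, N m.
- manip.get_position(): TCP position.
- manip.get_ee_rot(): TCP orientation.
- manip.get_contact_force(): force on the tool from outside, world axes, zero at the start.
- manip.get_torque(): the same for the moment, N m.
- manip.get_width(): finger opening in m.
- manip.get_grip_force(): force on a finger pad.
Only numpy, scipy, OpenCV 4.12 (cv2) and the standard library are available. Lean on these libraries where they do the work, as an engineer would, in place of code of your own. Each camera call takes 0.05 s, during which the arm holds its last target. There are 200 camera calls.

TASK

One of the two steel bracket straps still has its third hole only scribed, as a cross inside a small circle: lay that strap flat and face up on the steel bench block, with the cross backed by the block, and let go of it. Then take the spring-loaded centre punch (the taller tool, with the knurled grip) from the wooden stand, set its point on the crossing of the lines and press it straight down until its spring snaps, and let it snap nowhere else. Hang the punch back upright in its hole with the collar fully down, the strap still on the block, and leave the finished strap, the pin punch, the tape measure and the marker pen where they are.

Things in the scene. Friction and masses are not known exactly. Their poses are not given: they have to be found in the camera images.
- strap: the strap to be marked: dark steel flat bar 140 x 45 x 8 mm, about 0.4 kg, lying face up on the worktop. Origin: centre of its underside; x along its length, y across its width, z up. 9 mm holes are drilled at x = -45 mm and x = 0; at x = +45 mm it has only two bright scribed lines that cross inside a scribed circle 9 mm across
- strap_cross (a point): the crossing of the scribed lines, on the strap's top face, 45 mm from its centre towards +x (20 mm from the end); axes as the strap
- finished_strap: a finished strap of the same size, with all three holes drilled; a bystander
- bench_block: steel bench block, fixed, 90 mm (x) x 120 mm (y), flat top 30 mm above the worktop; origin: centre of its underside
- stand: hardwood tool stand, fixed, 60 mm (x) x 120 mm (y) x 70 mm high, with two round holes 21 mm in diameter right through it, 28 mm either side of its centre along its y; one tool hangs in each. Origin: centre of its underside
- socket0 (a point): centre of the mouth of the stand's hole at y = -28 mm, on the stand's top face (z = 70 mm); either tool may hang here
- socket1 (a point): centre of the mouth of the stand's hole at y = +28 mm, on the stand's top face; either tool may hang here
- punch: spring-loaded centre punch, bright steel, 112 mm long, 0.25 kg, round about z, hanging upright in one hole of the stand (origin then 4 mm above the worktop). Origin: the point when fully out; z from point to cap. Point rod 6 mm thick from z = 0 to 22 mm, nose 10 to 14 mm thick to 32, neck 14 mm thick to 66, collar 28 mm wide to 72, knurled grip 18 mm thick to 101, cap 20 mm to 112
- punch_collar (a point): centre of the punch's collar's underside, 66 mm from the point; in the stand the collar rests on the top face, this point at the mouth of the hole. Fingers closed on the grip just above the collar push down on it; axes as the punch
- punch_point (a point): the very point of the punch, at the end of the point rod, which slides in by up to 19 mm
- pin_punch: plain solid pin punch of dark steel, smooth and 13 mm thick, hanging by its 27 mm wide collar in the other hole of the stand; it stands 25 mm out of the stand, the spring punch 46 mm. A bystander. Origin on its axis, 66 mm below its collar's underside
- tape_measure: tape measure on its side, 66 x 94 x 35 mm, a bystander; origin under its centre
- marker: marker pen, 135 mm long, 16 mm thick, a bystander
- punch_striker (a joint): how far the hidden striker has jumped back inside the punch, m: 0 at rest, 0.008 after the snap. As the point is pushed in, the push rises steadily from 2 N to about 12 N at 10 mm; there the spring snaps, the striker jumps and the push drops to about 7 N. Press on 2 mm more, not over 17 mm in all; lifted, it resets by itself
Things that resemble listed ones, but are neither listed nor needed, are in the scene too. There is more than one size of the bench_block; the one meant has the size given above.

How it is judged:
On the way, in this order (a step that is already met when the one before it is completed fails the run):
1. the scribed strap lies flat, face up, on the bench block, its cross over the block at least 5 mm inside the edges, and is let go (x of strap_cross in the frame of bench_block between -0.04 and 0.04 m and y of strap_cross in the frame of bench_block between -0.055 and 0.055 m and z of strap_cross in the frame of bench_block between 0.035 and 0.041 m and angle between strap's own z axis and vertical below 0.05 rad and contact force between strap and the fingers below 0.2 N and linear speed of strap below 0.02 m/s), for 0.2 s.
2. with the strap still on the block, the punch snaps (its striker jumps back more than 4 mm) with its point on the strap within 4 mm of the crossing and the punch upright within 0.12 rad (x of strap_cross in the frame of bench_block between -0.04 and 0.04 m and y of strap_cross in the frame of bench_block between -0.055 and 0.055 m and z of strap_cross in the frame of bench_block between 0.035 and 0.041 m and angle between strap's own z axis and vertical below 0.05 rad and value of joint punch_striker above 0.004 m and horizontal distance between punch_point and strap_cross below 0.004 m and z of punch_point in the frame of strap_cross below 0.003 m and angle between punch's own z axis and vertical below 0.12 rad).
At the end, for the whole second after the job is handed in: The scribed strap lies still, flat (within 0.05 rad) and face up on the bench block, its cross at least 5 mm inside the block's edges; the punch hangs still and upright (within 0.08 rad) in a hole of the stand, its collar within 5 mm of the hole's centre and no more than 3 mm above the stand's top (x of strap_cross in the frame of bench_block between -0.04 and 0.04 m and y of strap_cross in the frame of bench_block between -0.055 and 0.055 m and z of strap_cross in the frame of bench_block between 0.035 and 0.041 m and angle between strap's own z axis and vertical below 0.05 rad and ((horizontal distance between punch_collar and socket0 below 0.005 m and z of punch_collar in the frame of socket0 below 0.003 m) or (horizontal distance between punch_collar and socket1 below 0.005 m and z of punch_collar in the frame of socket1 below 0.003 m)) and angle between punch's own z axis and vertical below 0.08 rad and linear speed of each of punch, strap below 0.02 m/s); the robot touches nothing.
It fails at once if the punch snapped anywhere but on the cross (more than 6 mm off to the side) (value of joint punch_striker above 0.004 m and horizontal distance between punch_point and strap_cross above 0.006 m).
It fails at once if the finished strap moved more than 25 mm (distance of finished_strap from where it was at the start of the episode above 0.025 m).
It fails at once if the pin punch moved more than 25 mm (distance of pin_punch from where it was at the start of the episode above 0.025 m).
It fails at once if the tape measure or marker moved more than 25 mm (distance of any of tape_measure, marker from where it was at the start of the episode above 0.025 m).
It also fails if it takes over 61 s, if anything falls off the work surface, if the arm or the gripper's body presses on something with over 40 N, if the wrist force passes 120 N, or if a joint passes its speed limit or range.

## Working session

There is one attempt and no reset: what is moved stays moved. The work goes in short steps, each a Python script; the robot and the scene stay as the last script left them, time stands still between calls to the robot, and variables do not carry over. Pictures are saved under pics/ and viewed, at most 10 in all, crops included, and the job is handed in when it is done.

```bash
mkdir -p pics
cat > h.py <<'E'
import numpy as np, cv2
from rig import manip as m
from scipy.spatial.transform import Rotation as R
def cam(name):
    if name=='wrist':
        p=np.array(m.get_position()); r=R.from_rotvec(m.get_ee_rot()).as_matrix()
        T=np.eye(4); T[:3,:3]=r; T[:3,3]=p
        c=m.camera(name); c['T']=T@np.array(c['mount'])
    else:
        c=m.camera(name); c['T']=np.array(c['cam_to_world'])
    return c
def ray(c,u,v):
    d=c['T'][:3,:3]@np.array([(u-c['cx'])/c['fx'],(v-c['cy'])/c['fy'],1]); return c['T'][:3,3],d
def onz(c,u,v,z):
    o,d=ray(c,u,v); return o+d*(z-o[2])/d[2]
def proj(c,P):
    q=np.linalg.inv(c['T'])@np.append(P,1); return q[0]/q[2]*c['fx']+c['cx'],q[1]/q[2]*c['fy']+c['cy']
def tri(obs):
    A=np.zeros((3,3));b=np.zeros(3)
    for c,u,v in obs:
        o,d=ray(c,u,v); d=d/np.linalg.norm(d); M=np.eye(3)-np.outer(d,d); A+=M;b+=M@o
    P=np.linalg.solve(A,b)
    return P,[np.hypot(*(np.array(proj(c,P))-[u,v])) for c,u,v in obs]
def save(c,fn,crop=None,s=1):
    im=c['image'][:,:,::-1]
    if crop: a,b,e,f=crop; im=im[b:f,a:e]
    cv2.imwrite('pics/'+fn,cv2.resize(im,None,fx=s,fy=s,interpolation=cv2.INTER_CUBIC))
def down(yaw): # tool z down, tool y axis at angle yaw in world xy
    y=np.array([np.cos(yaw),np.sin(yaw),0]); z=np.array([0,0,-1.]); x=np.cross(y,z)
    return R.from_matrix(np.c_[x,y,z]).as_rotvec()
E
python3 - <<'E'
from h import *
import pickle
for n in('scene','top','wrist'):
    c=cam(n); save(c,n+'0.png',s=1.4); pickle.dump(c,open(n+'0.pkl','wb'))
    print(n,c['fx'],c['cx'],c['cy'],c['T'].round(3).tolist())
print(m.get_time(),m.get_ee_rot(), R.from_rotvec(m.get_ee_rot()).as_matrix().round(2).tolist())
E
```

```text
scene 425.3470880554768 281.6736079075381 204.68059233185642 [[-0.548, 0.635, -0.544, 0.999], [0.837, 0.409, -0.365, 0.29], [-0.009, -0.655, -0.756, 0.764], [0.0, 0.0, 0.0, 1.0]]
top 414.69248216618604 285.40732895959377 216.62750954860195 [[0.011, -0.996, 0.089, 0.441], [-1.0, -0.013, -0.028, 0.001], [0.029, -0.088, -0.996, 0.936], [0.0, 0.0, 0.0, 1.0]]
wrist 340.199791365648 275.7626612313932 208.03236426345225 [[0.444, 0.863, 0.241, 0.215], [0.896, -0.427, -0.121, 0.59], [-0.002, 0.269, -0.963, 0.373], [0.0, 0.0, 0.0, 1.0]]
0.15 [-7.15875975e-01 -3.05862419e+00  1.87048525e-03] [[-0.9, 0.44, -0.0], [0.44, 0.9, -0.0], [0.0, -0.0, -1.0]]
```

View pics/top0.png

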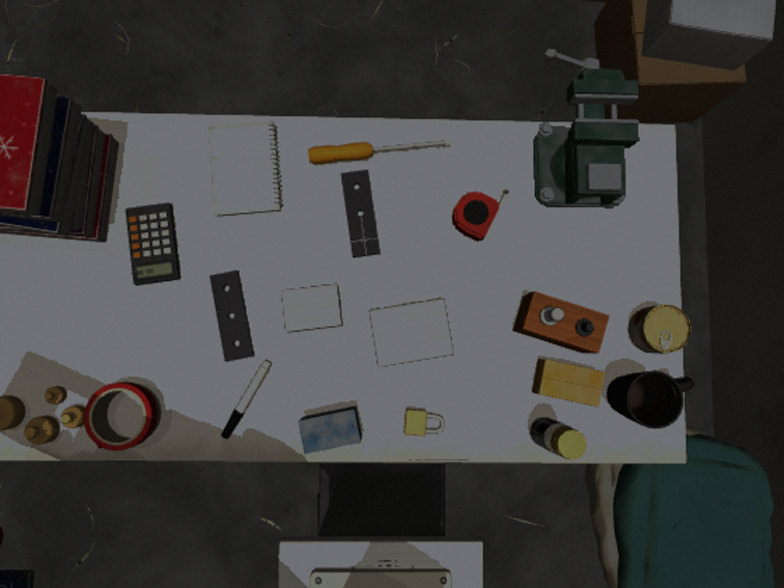

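View pics/scene0.png

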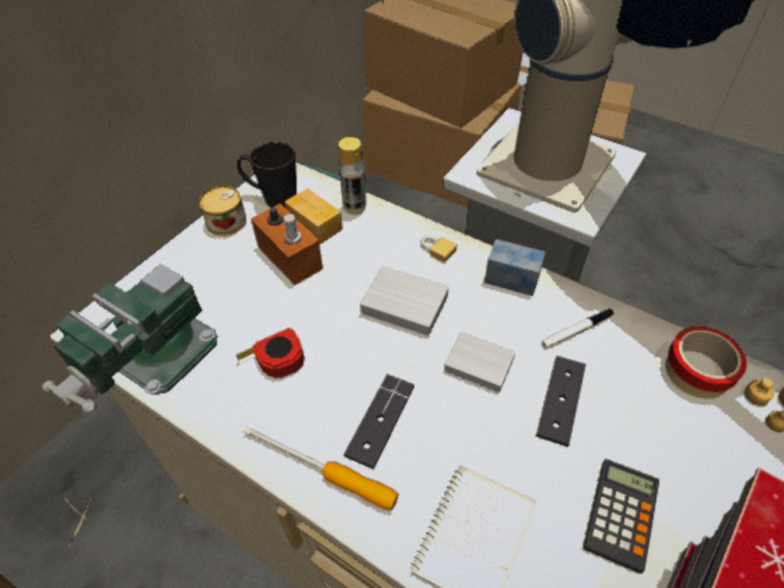

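The top view shows the scribed strap at about (361,213), with its cross at about (365,240). The larger block is at (411,332), and the stand at (561,321) with the bright punch at about (553,314) (all pixels x1.4). The scene view agrees: the taller bright punch is in the hole nearer the blocks.

```bash
cat >> h.py <<'E'
def quad(mask,near,amin=300,hull=False):
    n=[k for k in cv2.findContours(mask.astype(np.uint8),cv2.RETR_EXTERNAL,cv2.CHAIN_APPROX_NONE)[0] if cv2.contourArea(k)>amin]
    k=min(n,key=lambda k:-cv2.pointPolygonTest(k,(float(near[0]),float(near[1])),True))
    return k,cv2.minAreaRect(k)
E
python3 - <<'E'
from h import *
import pickle
T=pickle.load(open('top0.pkl','rb'));S=pickle.load(open('scene0.pkl','rb'))
s=1/1.4
for nm,near,z in(('strap',(361,213),.008),('fin',(232,315),.008)):
    g=T['image'].max(2); k,r=quad(g<75,(near[0]*s,near[1]*s))
    P=[onz(T,u,v,z) for u,v in cv2.boxPoints(r)]
    print(nm,r,np.round(P,3).tolist(),[np.linalg.norm(P[i]-P[i-1]).round(4) for i in range(4)])
def t(n,a,b): 
    P,e=tri([(T,a[0]*s,a[1]*s),(S,b[0]*s,b[1]*s)]);print(n,P.round(4),np.round(e,1))
t('cross',(365,240),(393,390)); t('hole1',(357,187),(367,447))
t('punchcap',(556,313),(291,220)); t('pin',(586,326),(274,211))
for n,a,b in(('b1',(444,298),(448,285)),('b2',(453,354),(388,269)),('b3',(377,366),(361,301)),('b4',(369,307),(433,321))): t(n,a,b)
for n,a,b in(('s1',(530,292),(322,262)),('s2',(608,311),(285,208)),('s3',(603,352),(253,222)),('s4',(520,322),(288,265))): t(n,a,b)
p=onz(T,411*s,332*s,.03);print(p)
# wrist look pose
for xy in ((.55,-.0),(.42,-.03),(.40,-.2)):
    for yaw in (0,np.pi/2,-np.pi/2): print(xy,yaw,m.solve_ik([*xy,.3],down(yaw)))
W=cam('wrist');print(np.array(W['mount']).round(3).tolist())
E
```

```text
strap ((257.1700134277344, 152.1900177001953), (60.95260238647461, 20.081830978393555), 81.8698959350586) [[0.736, 0.074, 0.008], [0.744, 0.029, 0.008], [0.604, 0.007, 0.008], [0.597, 0.052, 0.008]] [np.float64(0.1409), np.float64(0.0459), np.float64(0.1412), np.float64(0.0454)]
fin ((165.22401428222656, 225.23199462890625), (62.78878402709961, 21.82402229309082), 79.69515228271484) [[0.565, 0.28, 0.008], [0.575, 0.233, 0.008], [0.437, 0.203, 0.008], [0.428, 0.25, 0.008]] [np.float64(0.1404), np.float64(0.0483), np.float64(0.1407), np.float64(0.0477)]
cross [0.6244 0.0326 0.0111] [0.6 0.7]
hole1 [7.143e-01 4.800e-02 5.000e-04] [0.9 1.1]
punchcap [ 0.5018 -0.2446  0.113 ] [1.5 1.3]
pin [ 0.4856 -0.2957  0.0948] [0.5 0.5]
b1 [ 0.502  -0.0232  0.1185] [32.9 31.8]
b2 [ 0.4404 -0.1043  0.0233] [3.  2.8]
b3 [ 0.4693 -0.0454  0.0176] [32.3 31.1]
b4 [0.5113 0.0268 0.0485] [2.4 2.4]
s1 [ 0.5256 -0.1965  0.0722] [12.5 11.5]
s2 [ 0.4938 -0.2934  0.12  ] [14.4 12.3]
s3 [ 0.4577 -0.368   0.0074] [6.9 6. ]
s4 [ 0.5069 -0.236   0.012 ] [8.8 8.3]
[ 0.47687663 -0.04342959  0.03      ]
(0.55, -0.0) 0 
[... 503 characters left out ...]
948966 [-9.95725580e-02  5.13542004e-02  2.00732397e+00 -4.44089210e-16
  1.08291448e+00 -1.67036888e+00]
(0.42, -0.03) -1.5707963267948966 [-9.95725580e-02  5.13542004e-02  2.00732397e+00 -4.44089210e-16
  1.08291448e+00  1.47122377e+00]
(0.4, -0.2) 0 [-4.90259959e-01  9.54911477e-02  1.95854453e+00 -4.44089210e-16
  1.08755697e+00 -4.90259959e-01]
(0.4, -0.2) 1.5707963267948966 [-0.49025996  0.09549115  1.95854453  0.          1.08755697 -2.06105629]
(0.4, -0.2) -1.5707963267948966 [-4.90259959e-01  9.54911477e-02  1.95854453e+00 -4.44089210e-16
  1.08755697e+00  1.08053637e+00]
[[-0.001, -0.963, -0.269, 0.069], [1.0, -0.0, -0.0, -0.001], [0.0, -0.269, 0.963, -0.121], [0.0, 0.0, 0.0, 1.0]]
```

Run:
```python
from h import *
import pickle
for i,p in enumerate([(.58,-.0,.28),(.56,-.16,.28)]):
    m.move_to(p,down(-np.pi/2)); m.hold(.2)
    c=cam('wrist'); save(c,f'w{i+1}.png',s=1.42); pickle.dump(c,open(f'w{i+1}.pkl','wb')); print(m.get_time(),c['T'][:3,3])
```

```text
2.725 [6.48104091e-01 2.68892372e-04 4.00761106e-01]
3.6583 [ 0.62838485 -0.15910576  0.40083548]
```

View pics/w1.png

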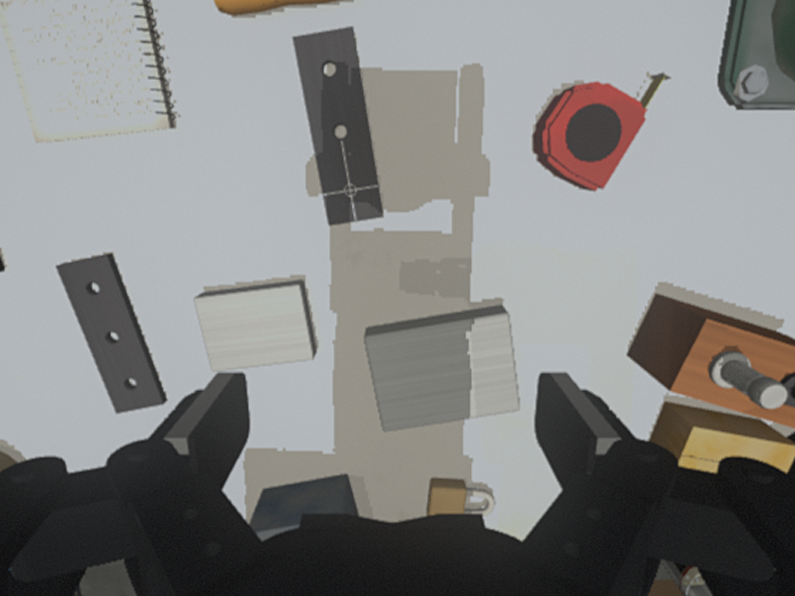

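View pics/w2.png

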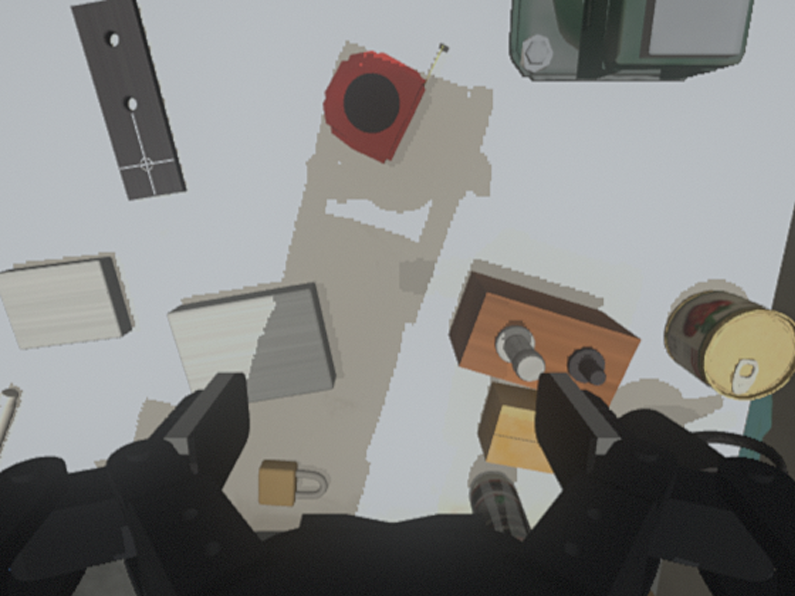

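In w1 the strap's cross is at (350,190) with holes at (341,131) and (329,69). The block-top corners are (366,333), (508,312), (519,410) and (384,431). In w2 the cross is at (147,164), and the punch's cap and collar are at about (530,367) and (515,343). Next I'll triangulate these.

Run:
```python
from h import *
import pickle
L=lambda n:pickle.load(open(n+'.pkl','rb'))
T,S,A,B=L('top0'),L('scene0'),L('w1'),L('w2')
s=1/1.42;q=1/1.4
def t(n,**k):
    P,e=tri([({'T':T,'S':S,'A':A,'B':B}[c],*(np.array(p)*(q if c in'TS' else s))) for c,p in k.items()]);print(n,P.round(4),np.round(e,1));return P
t('cross AB',A=(350,190),B=(147,164));c=t('cross',A=(350,190),B=(147,164),T=(365,240))
t('h0',A=(341,131),B=(132,103));t('h-45',A=(329,69),B=(113,39))
for n,a,z in(('cross',(350,190),.008),('h0',(341,131),.008)):print(n,onz(A,*(np.array(a)*s),z).round(4))
print('strap corners A z8');P=[onz(A,*(np.array(a)*s),.008) for a in((293,38),(353,28),(383,215),(330,225))];print(np.round(P,4).tolist(),np.mean(P,0))
k=[t('b',A=a,B=b) for a,b in(((366,333),(170,313)),((508,312),(317,289)),((519,410),(334,386)))]
P=[onz(A,*(np.array(a)*s),.03) for a in((366,333),(508,312),(519,410),(384,431))];print(np.round(P,4).tolist(),np.mean(P,0),[np.linalg.norm(P[i]-P[i-1]).round(4) for i in range(4)])
t('cap AB',A=(769,394),B=(530,367)); t('cap',A=(769,394),B=(530,367),T=(556,313),S=(291,220))
t('collar',A=(730,371),B=(515,343))
P=[onz(B,*(np.array(a)*s),.07) for a in((487,293),(640,340),(607,404),(460,366))];print('stand',np.round(P,4).tolist(),np.mean(P,0),[np.linalg.norm(P[i]-P[i-1]).round(4) for i in range(4)])
t('st1',A=(707,319),B=(487,293))
```

```text
cross AB [0.6237 0.0337 0.0071] [0.1 0.1]
cross [0.6243 0.0321 0.0117] [1.2 0.7 0.5]
h0 [0.6686 0.0398 0.0055] [0.2 0.2]
h-45 [0.7128 0.0476 0.0051] [0.3 0.3]
cross [0.6237 0.0336 0.008 ]
h0 [0.6683 0.0396 0.008 ]
strap corners A z8
[[0.733, 0.073, 0.008], [0.7396, 0.0288, 0.008], [0.604, 0.0075, 0.008], [0.5959, 0.0505, 0.008]] [0.66811483 0.03993666 0.008     ]
b [0.5079 0.0217 0.0253] [1.1 1.1]
b [ 0.5241 -0.0972  0.0148] [0. 0.]
b [ 0.4403 -0.1097  0.026 ] [1.1 1.1]
[[0.5109, 0.0213, 0.03], [0.529, -0.0933, 0.03], [0.441, -0.1086, 0.03], [0.4206, 0.007, 0.03]] [ 0.47537136 -0.0433904   0.03      ] [np.float64(0.0914), np.float64(0.1161), np.float64(0.0893), np.float64(0.1173)]
cap AB [ 0.4982 -0.249   0.1114] [0.2 0.2]
cap [ 0.5008 -0.2457  0.1141] [1.2 3.  1.3 1.8]
collar [ 0.4989 -0.2481  0.0743] [1. 1.]
stand [[0.5363, -0.2267, 0.07], [0.5008, -0.3405, 0.07], [0.4489, -0.3228, 0.07], [0.48, -0.2098, 0.07]] [ 0.4915276  -0.27495624  0.07      ] [np.float64(0.0588), np.float64(0.1192), np.float64(0.0549), np.float64(0.1172)]
st1 [ 0.5367 -0.2266  0.0707] [0.2 0.2]
```

Run:
```python
from h import *
import pickle
F=lambda:np.round(m.get_contact_force(),1)
o=down(-np.pi/2+.159); g=np.array([.668,.0397,.0235])
m.command_gripper(.065,60)
m.move_to(g+[0,0,.08],o); m.servo_line(g,o,rate=.12); print(F(),m.get_position())
m.command_gripper(.03,60); print(F(),m.get_width(),m.get_grip_force())
m.servo_line(g+[0,0,.07],o,rate=.12); m.hold(.1); print(F(),m.get_width(),m.get_time())
c=cam('wrist'); save(c,'w3.png',s=1.2); pickle.dump(c,open('w3.pkl','wb'))
```

```text
[-0.2 -0.6  0.3] [0.66850052 0.03963274 0.02400654]
[-1.9  0.4  5.8] 0.04214396935043053 59.87049043178558
[-0.6  0.1 -5.5] 0.042005143476890175 7.1083
```

View pics/w3.png

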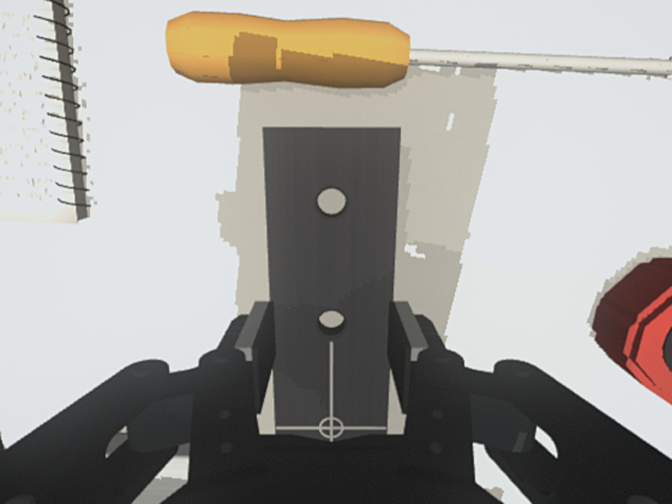

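The strap is held square between the fingers, with the middle hole at (331,318) and the cross at (331,428). Now I'll place it on the block.

Run:
```python
from h import *
import pickle
F=lambda:np.round(m.get_contact_force(),1)
o=down(-np.pi/2+.163); g=np.array([.4982,-.0395,.0555])
m.servo_line(g+[0,0,.05],o,rate=.2); m.servo_line(g,o,rate=.08); f0=F();print(f0,m.get_position())
z=g[2]
while z>.0505 and F()[2]<-2.5:
    z-=.0007; m.servo_line([g[0],g[1],z],o,rate=.03); print(z,F())
m.command_gripper(.065); print(F(),m.get_position())
m.servo_line(g+[0,0,.06],o,rate=.15)
m.move_to((.54,-.08,.25),down(-np.pi/2)); m.hold(.2)
c=cam('wrist'); save(c,'w4.png',s=1.42); pickle.dump(c,open('w4.pkl','wb'))
m.move_to((.54,-.20,.25),down(-np.pi/2)); m.hold(.2)
c=cam('wrist'); save(c,'w5.png',s=1.42); pickle.dump(c,open('w5.pkl','wb'));print(m.get_time())
```

```text
[-3.3  0.7  2.5] [ 0.49744    -0.03929455  0.05522266]
[-0.8  0.3 -0.6] [ 0.49866464 -0.03954524  0.05557915]
11.6167
```

View pics/w4.png

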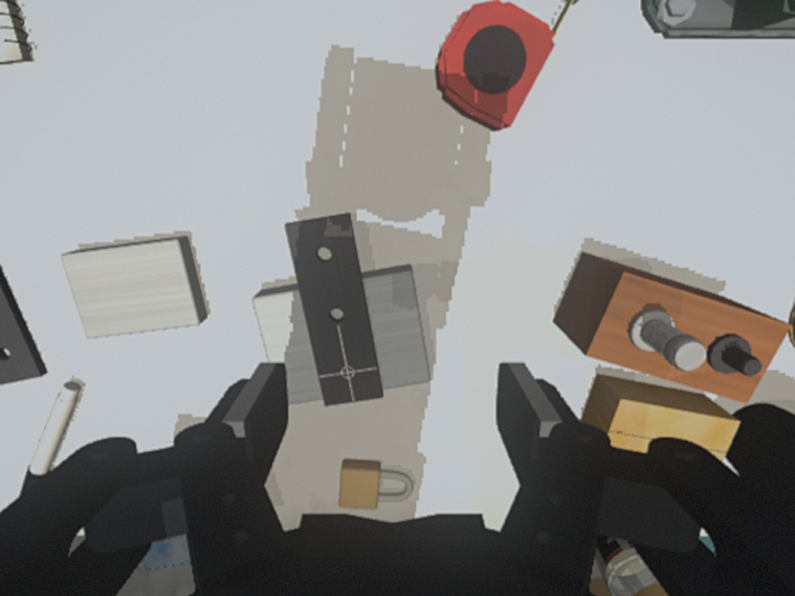

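View pics/w5.png

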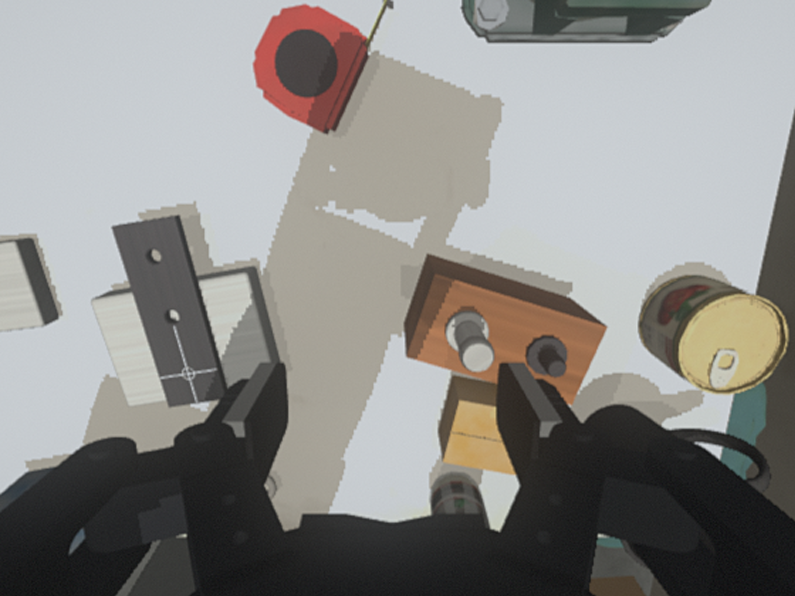

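In w4 and w5 the strap lies flat on the block, with the cross at (347,372) and (188,374). The punch cap is at (687,352) and (477,357).

Run:
```python
from h import *
import pickle
L=lambda n:pickle.load(open(n+'.pkl','rb'))
A,B,C,D=L('w1'),L('w2'),L('w4'),L('w5')
s=1/1.42
def t(n,*ob):
    P,e=tri([(c,p[0]*s,p[1]*s) for c,p in ob]);print(n,P.round(4),np.round(e,1));return P
t('cross',(C,(347,372)),(D,(188,374)));t('h0',(C,(337,314)),(D,(173,316)));t('h-45',(C,(324,254)),(D,(154,256)))
for c,p in((C,(347,372)),(D,(188,374))):print(onz(c,p[0]*s,p[1]*s,.038).round(4))
t('cap',(A,(769,394)),(B,(530,367)),(C,(687,352)),(D,(477,357)));
for c,p in((A,(769,394)),(B,(530,367)),(C,(687,352)),(D,(477,357))):print(onz(c,p[0]*s,p[1]*s,.116).round(4))
P=[onz(D,*(np.array(a)*s),.07) for a in((435,275),(606,325),(572,403),(408,357))];print('stand',np.round(P,4).tolist(),[np.linalg.norm(P[i]-P[i-1]).round(4) for i in range(4)])
# bright cap disc refine in D
im=D['image'];u,v=477*s,357*s
sub=im[int(v)-15:int(v)+15,int(u)-15:int(u)+15];print(sub[15,15],sub[15,::3].tolist())
# cross refine: bright thin pixels
for c,(u,v) in((C,(347*s,372*s)),(D,(188*s,374*s))):
    g=c['image'].mean(2);u,v=int(round(u)),int(round(v));print(g[v-5:v+6,u-6:u+7].astype(int))
```

```text
cross [ 0.4523 -0.0462  0.038 ] [0.3 0.3]
h0 [ 0.4977 -0.0401  0.0369] [0.1 0.1]
h-45 [ 0.542  -0.0325  0.0376] [0. 0.]
[ 0.4526 -0.0463  0.038 ]
[ 0.452  -0.0462  0.038 ]
cap [ 0.4987 -0.2485  0.1122] [0.3 0.4 1.4 1.1]
[ 0.5008 -0.245   0.116 ]
[ 0.5    -0.2476  0.116 ]
[ 0.5015 -0.2459  0.116 ]
[ 0.4994 -0.2477  0.116 ]
stand [[0.5363, -0.2268, 0.07], [0.5026, -0.3402, 0.07], [0.4456, -0.3237, 0.07], [0.4797, -0.2101, 0.07]] [np.float64(0.059), np.float64(0.1183), np.float64(0.0593), np.float64(0.1186)]
[183 181 174] [[163, 115, 83], [125, 97, 80], [167, 165, 159], [185, 184, 176], [183, 183, 175], [183, 181, 174], [180, 180, 172], [181, 180, 173], [183, 180, 172], [134, 135, 130]]
[[ 65  62  61  59  69 121 109  86  71  66  60  62  64]
 [ 63  63  62  75 104 118 114  97  99  91  72  63  61]
 [ 62  62  71  97 111 110 112  87  94  96  88  68  64]
 [ 59  62  98  98  75  82 122  89  67  80 104  91  86]
 [ 62  74 137 104  78  87 133 119 108 112 126 111 102]
 [ 97 112 151 124 100 100 132 131 118 117 122 102  87]
 [108 116 125 116  92  87 107 116  81  74 128  96  65]
 [ 79  71  78  94  84  70  86 107  80  93 127  92  63]
 [ 61  60  63  83  89  98 115 131 104  98  85  66  63]
 [ 63  63  62  64  74  98 116 141 113  74  62  62  63]
 [ 64  64  63  63  62  64  68 116 105  72  62  63  64]]
[[ 86  84  81  91 143 159 140 106  90  84  86  87  85]
 [ 86  83  92 142 150 180 153 115 128 108  88  84  82]
 [ 86  86 130 155 131 173 133  98 129 127 102  86  86]
 [ 82  88 153 119  90 145 138 100  91 123 153 134 134]
 [ 88  92 156 134 114 138 172 164 140 148 195 167 152]
 [155 159 184 159 140 138 191 179 148 143 182 148 109]
 [163 168 176 152 124 108 162 140  94  95 155 119  83]
 [ 96  92 111 129 131 101 132 152 115 140 145 106  83]
 [ 84  80  88 111 134 135 155 183 147 153 117  88  82]
 [ 87  85  85  85  96 126 144 173 154 110  84  83  86]
 [ 88  87  86  85  83  86  89 133 145 105  82  83  85]]
```

Run:
```python
from h import *
import pickle
F=lambda:np.round(m.get_contact_force(),1)
o=down(-.289); g=np.array([.4995,-.2475,.102])
m.command_gripper(.05,80)
m.move_to(g+[0,0,.08],o); m.servo_line(g,o,rate=.1); print(F(),m.get_position())
m.command_gripper(.008,80); print(F(),m.get_width(),m.get_grip_force(),m.get_position())
m.servo_line(g+[0,0,.095],o,rate=.08); m.hold(.1); print(F(),m.get_width(),m.get_time())
p=np.array([.4523,-.0462,.145])
m.servo_line(p+[0,0,.052],o,rate=.2); m.servo_line(p,o,rate=.1); m.hold(.3); print(F(),m.get_position(),m.get_time())
c=cam('scene'); pickle.dump(c,open('s6.pkl','wb'))
u,v=map(int,proj(c,[.4523,-.0462,.06])); save(c,'s6.png',(u-50,v-50,u+50,v+45),6)
print(u-50,v-50,[proj(c,np.array(q)) for q in((.4523,-.0462,.038),(.4523,-.0462,.047))])
```

```text
[1.4 0.7 0.2] [ 0.49991446 -0.24771446  0.10247793]
[-0.3  0.1  5.5] 0.01751710467510427 77.74087216705084 [ 0.5000869  -0.24778205  0.10271574]
[ 0.2 -0.4 -2.4] 0.017954650703821455 15.975
[ 0.1 -0.4 -2.5] [ 0.4526525  -0.04623932  0.14551009] 18.125
242 144 [(np.float64(292.5382805736734), np.float64(200.8069376307241)), (np.float64(292.5789965629776), np.float64(198.17212268464243))]
```

View pics/s6.png

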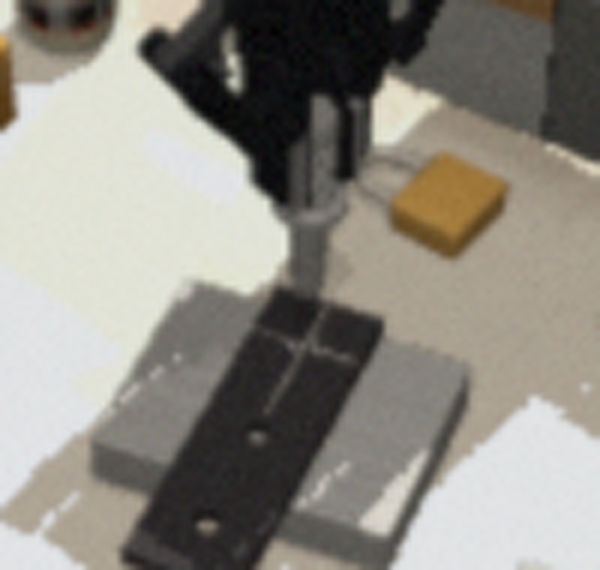

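The point rod is dark against the strap. The neck ends at (308,295), straight above the cross at (310,345). I'll lower to light contact and check with the contrast raised.

Run:
```python
from h import *
import pickle
F=lambda:np.round(m.get_contact_force(),1)
o=down(-.289); z=.141
while z>.13 and F()[2]<0.5:
    z-=.001; m.servo_line([.4523,-.0462,z],o,rate=.02)
m.hold(.2);print(z,F(),m.get_position(),m.get_time())
c=cam('scene'); pickle.dump(c,open('s7.pkl','wb'))
a=[proj(c,np.array([.4523,-.0462,k])) for k in(.038,.07,.104,.11,.14)];print(np.round(a,1).tolist())
u,v=267,162; im=c['image'][v:v+60,u:u+60,::-1].astype(float)
im=np.clip((im/140)**.6*255,0,255).astype(np.uint8); cv2.imwrite('pics/s7.png',cv2.resize(im,None,fx=10,fy=10,interpolation=cv2.INTER_CUBIC))
```

```text
0.13499999999999998 [-0.4 -0.   0.9] [ 0.45242364 -0.0462159   0.13508512] 20.025
[[292.5, 200.8], [292.7, 191.3], [292.9, 180.6], [292.9, 178.6], [293.0, 168.6]]
```

View pics/s7.png

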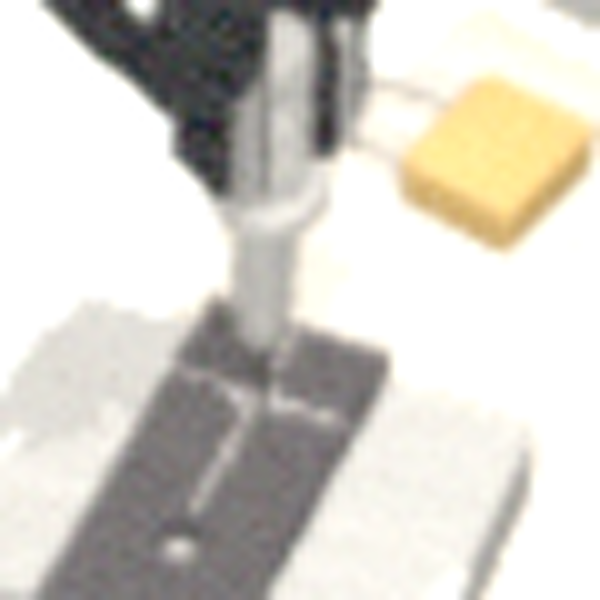

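The rod stands on the crossing: the lines cross at about (258,394), and the rod runs from (258,350) down to about (260,398). Now I'll press.

Run:
```python
from h import *
F=lambda:np.round(m.get_contact_force(),1)
o=down(-.289); z=.129; fs=[]; snap=None
m.servo_line([.4523,-.0462,z],o,rate=.02)
while z>.1205:
    z-=.0008; m.servo_line([.4523,-.0462,z],o,rate=.02); f=F()[2]; fs.append((round(z,4),round(m.get_position()[2],4),f))
    if snap is None and len(fs)>1 and f<fs[-2][2]-2: snap=z; end=z-.0016
    if snap and z<=end: break
print(fs,snap,m.get_position(),m.get_width(),F(),m.get_time())
if snap:
    m.hold(.2)
    m.servo_line([.4523,-.0462,.20],o,rate=.08); m.hold(.2); print(F(),m.get_width(),m.get_position(),m.get_time())
```

```text
[(0.1282, np.float64(0.1284), np.float64(8.3)), (0.1274, np.float64(0.1277), np.float64(8.5)), (0.1266, np.float64(0.1269), np.float64(9.4)), (0.1258, np.float64(0.1262), np.float64(8.9)), (0.125, np.float64(0.1254), np.float64(9.8)), (0.1242, np.float64(0.1243), np.float64(5.3)), (0.1234, np.float64(0.1235), np.float64(5.3)), (0.1226, np.float64(0.1227), np.float64(6.2)), (0.1218, np.float64(0.122), np.float64(7.3))] 0.12420000000000003 [ 0.45275113 -0.04626994  0.12198268] 0.017634997769542214 [-0.6 -0.2  7.3] 22.775
[-0.2 -1.3 -2.2] 0.017549964991018262 [ 0.4520483  -0.04616953  0.19955726] 24.3
```

Run:
```python
from h import *
import pickle
F=lambda:np.round(m.get_contact_force(),1)
o=down(-.289); x,y=.4997,-.2477
m.servo_line([x,y,.20],o,rate=.2); m.hold(.3); f0=F()[2]; z=.18; print(f0)
m.servo_line([x,y,z],o,rate=.1)
while z>.100:
    z-=.004 if z>.108 else .001; m.servo_line([x,y,z],o,rate=.06)
    if F()[2]>f0+3: break
print(z,F(),m.get_position(),m.get_time())
if z<.107:
    m.command_gripper(.05); m.hold(.2)
    m.servo_line([x,y,.20],o,rate=.12)
    m.move_to((.54,-.16,.25),down(-np.pi/2)); m.hold(.3)
    c=cam('wrist'); save(c,'w8.png',s=1.42); pickle.dump(c,open('w8.pkl','wb'));print(m.get_time(),F())
```

```text
-2.3
0.10199999999999992 [-2.5  1.2  4.5] [ 0.499963   -0.24779208  0.10270716] 32.1333
35.375 [ 0.1 -0.2  0.3]
```

View pics/w8.png

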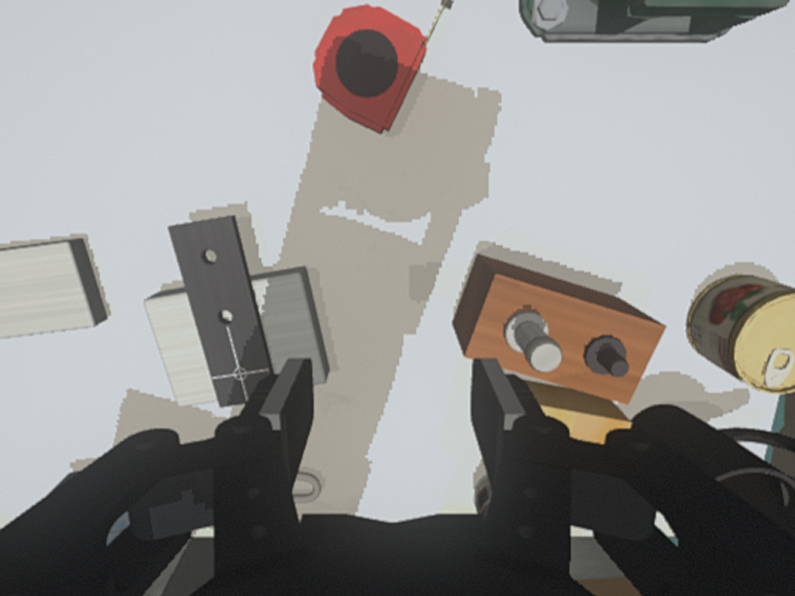

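The punch hangs upright with its collar on the stand (cap at (543,355), collar at about (525,328)). The strap is still flat on the block, with the cross at (239,374). I'll check these numerically and hand in.

Run:
```python
from h import *
import pickle
c=pickle.load(open('w8.pkl','rb'));s=1/1.42
a=onz(c,543*s,355*s,.116);b=onz(c,239*s,374*s,.038);print(a,b)
if np.hypot(a[0]-.4995,a[1]+.2475)<.006 and np.hypot(b[0]-.4523,b[1]+.0462)<.006: print(m.sign_off(),m.get_time())
```

```text
[ 0.50042135 -0.24633375  0.116     ] [ 0.4521843  -0.04570119  0.038     ]
the job is handed in; nothing more can be done
the job is handed in; nothing more can be done
```

The job is handed in: the scribed strap is flat on the bench block, the punch snapped once on its cross (within about 2 mm by the camera), and the punch hangs back in its hole with the collar down; I was not shown the verdict.

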